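# Hold a latch blade in the tester's guard window

## Robot

A 6-joint arm with a two-finger parallel gripper is mounted at the origin on the work surface. World frame = base frame: x ahead of the robot, y to its left, z up, the work surface at z = 0. Lengths are in m, angles in rad, forces in N, time in s.
With the tool pointing down it reaches from about 0.3 to 0.775 m from the base axis. Payload 14.6 kg.
Tool frame: the origin (TCP) lies at the very end of the fingers, on their centre line; the grasp point (between the pads) lies 19 mm behind it; z points along the fingers, y is the line along which they close (so a half turn about z gives the same grasp; the last joint's range is limited). The gripper opens to 94 mm and grips with 3 to 60 N. Pads are 16 mm wide; open, the fingers measure 119 mm over their backs; the gripper's body (75 mm by 177 mm) begins 78 mm behind the grasp point.
Start: joints at [1.107, 0.3, 1.521, -0, 1.321, -0.067], TCP at [0.213, 0.507, 0.205] pointing down, gripper open.
Joint ranges: [-3.03, 3.03], [-0.79, 2.21], [0.23, 2.52], [-1.04, 4.18], [0, 3.07], [-2.55, 2.55]. Speed limits (rad/s): [2.22, 2.22, 2.57, 3.14, 3.14, 3.14].

## Interface

Orientations are given as [roll, pitch, yaw] about the fixed x, y, z axes, in that order (R = Rz(yaw) Ry(pitch) Rx(roll)).
In Python, from station import ctrl, cams gives the robot as it stands. The module is installed in compiled form; this text tells all that it offers.
- The arm moves only by the tool arm_command, never from a script. Its argument "plan" is a list that holds one entry, the list of rows, each a list of 7 numbers: the shift along the tool's x, y, z in fractions of the full range, 1 being 50 cm, then the turn, a rotation vector about the tool's x, y, z in fractions of the full range, 1 being 2 rad, then the closure, from -1 (fully open) to 1 (shut). A call has 1 to 12 rows; each row is the pose to reach, as a shift and turn from the pose commanded when the call began, along the tool's axes at that moment; what a row does not reach only later rows make up. A row lasts 1/10 s, in which the tool goes at most 50 mm and 8.59 degrees, less where a joint would pass 70% of its speed; a pose out of reach is approached as far as the arm can. A shift or turn number past 1, either way, is cut back to 1. A call with a gripper value outside its range is refused whole. The fingers move at their own pace and stop on an object; "squeeze" is the grip in N (left out, the last holds). Time passes only in rows, so rows that repeat a pose let the fingers close. It gives the time, the measured TCP pose, the force, the opening and the grip force at its end, in the units of the state.
- ctrl.get_obs(): the state, without advancing time (a new reading comes with each control period).
- cams.camera(name): name is "scene" or "top" or "wrist"; returns (picture, depth): 480x640x3 uint8, blue, green, red; 480x640 float32, m along the optical axis (not along the pixel's ray), 0 where there is no reading.
- cams.camera_info(name): a dict with "fx", "fy", "cx", "cy" (pixels), "world_to_cam" (4x4, takes a point from world to camera coordinates). Camera axes: x right, y down, z forward; pixel columns grow to the right and rows downward; lengths in m; the calibration is good to about 2 mm. A picture is of the moment at which its call begins: read the wrist's pose just before it. camera_info takes no time and is no camera call; for the wrist camera it gives the pose at the moment of the call.
- ctrl.hand_in(): hands the job in; it is judged then, once.
The state is a dict: "time_s": time; "qpos": joint angles; "joint_vel": joint speeds; "tau": joint torques, N m; "ee_pos": TCP position; "eef_rot": TCP orientation; "force": force on the tool from outside, world axes, zero at the start; "moment": the same for the moment, N m; "grip_width": finger opening in m; "grip_force": force on a finger pad.
Only numpy, scipy, OpenCV 4.12 (cv2) and the standard library are available. Lean on these libraries where they do the work, as an engineer would, in place of code of your own. Each camera call takes 0.05 s, during which the arm holds its last target. There are 200 camera calls.

## Task

Slide the tester's guard fully shut over the well by its lug. Then take the flat latch blade (the part with the tall rectangular block head) out of the stand, pass it upright, tip first, down through the window in the closed guard until about half of its 75 mm blade (some 40 mm) is below the guard's top, and finish while still holding it there in the gripper, still, its head well clear of the guard. Leave the other two parts in the stand and the screwdriver where they are.

Things in the scene. Friction and masses are not known exactly. Their poses are not given: they have to be found in the camera images.
- tester: Blue sheet-metal tester fixed on the bench, 160 (x) x 250 (y) x 100 mm high; a 60 x 60 mm well, 90 mm deep, opens in its top at its own (0, -60) mm. Two guide rails 8 mm wide, 10 mm high run along y on its top at x = -56 and +56 mm. Origin: centre of the underside; z up; the guard opens towards its +y. Display on its +x side.
- guard (a joint): Aluminium guard plate 100 (x) x 110 (y) x 8 mm sliding on the tester's top along the tester's y. Value in m: 0 = fully shut at a stop (window centred over the well), up to 0.11 open towards +y; starts 0.05 to 0.10 open. Takes about 4 N to slide, stays where left. Top 108 mm above the bench. Open by over 17 mm, its window is blocked below by solid metal.
- guard_window (a point): Centre of the window in the guard plate, at the plate's top face (108 mm above the bench); moves with the guard; axes as the tester's. A rectangle 10 mm along x by 26 mm along y through the 8 mm plate, chamfered at the mouth: 2 mm larger than the blade both ways (1 mm a side).
- guard_lug (a point): Centre of the upright steel lug that slides the guard: 40 (x) x 10 (y) x 28 mm high, standing on the plate from 108 to 136 mm above the bench, 45 mm from the window towards +y; this point is 122 mm above the bench; axes as the tester's. It can be pinched from above along y, or pushed.
- blade: Latch blade, loose, steel, about 0.25 kg: block head 20 (x) x 38 (y) x 36 mm high; below it a flat blade 8 (x) x 24 (y) mm, 75 mm long, its last 5 mm stepped to 5.5 x 21 mm. Origin: centre of the head's underside; z up, the blade runs to z = -75 mm; a half turn about z changes nothing. Hangs upright in one of the stand's holes, head on the stand's top; grip across the 20 mm.
- blade_tip (a point): Centre of the blade's lower end, 75 mm below the blade's origin; axes as the blade's.
- stand: Grey plastic stand fixed on the bench, 70 (x) x 210 (y) x 90 mm high, open under its 10 mm top plate. Three equal through holes in the top, 12 (x) x 28 (y) mm, at its own y = -70, 0 and +70 mm; a part hangs in each. Origin: centre of the underside; z up.
- pin: Bystander in the stand, loose: round pin of 10 mm with a round head, 28 mm in diameter and 26 mm high, steel. Origin: centre of the head's underside. Leave it alone.
- tee: Bystander in the stand, loose: T-shaped gauge with a low crossbar head 18 (x) x 56 (y) x 12 mm high on a 14 x 8 mm shank, steel. Origin: centre of the head's underside. Leave it alone.
- screwdriver: Bystander: a screwdriver about 190 mm long lying loose on the bench beyond the work. Leave it alone.
Things that resemble listed ones, but are neither listed nor needed, are in the scene too. Leave any orange look-alike of the blade alone.

How it is judged:
On the way:
1. the guard is slid fully shut (value of joint guard below 0.005 m), for 0.2 s.
At the end, for the whole second after the job is handed in: Guard shut within 6 mm; blade tip 22 to 58 mm below the guard's top face and within 5 mm of the window's centre both ways; blade upright within 0.12 rad, slower than 20 mm/s, gripped by the fingers with over 4 N (value of joint guard below 0.006 m and z of blade_tip in the frame of guard_window between -0.058 and -0.022 m and x of blade_tip in the frame of guard_window between -0.005 and 0.005 m and y of blade_tip in the frame of guard_window between -0.005 and 0.005 m and angle between blade's own z axis and vertical below 0.12 rad and contact force between the fingers and blade above 4 N and linear speed of blade below 0.02 m/s); the arm keeps its last pose, push and grip.
It fails at once if the pin was disturbed (moved more than 15 mm) (distance of pin from where it was at the start of the episode above 0.015 m).
It fails at once if the tee was disturbed (moved more than 15 mm) (distance of tee from where it was at the start of the episode above 0.015 m).
It fails at once if the screwdriver was disturbed (moved more than 15 mm) (distance of screwdriver from where it was at the start of the episode above 0.015 m).
It also fails if it takes over 56 s, if anything falls off the work surface, if the arm or the gripper's body presses on something with over 40 N, if the wrist force passes 120 N, or if a joint passes its speed limit or range.

## Working session

There is one attempt and no reset: what is moved stays moved. The work goes in short steps, Python scripts to look and compute and a tool call to move; the robot and the scene stay as the last step left them, time stands still between calls to the robot, and variables do not carry over. Pictures are saved under pics/ and viewed, at most 10 in all, crops included, and the job is handed in when it is done.

Besides the shell and the picture viewer there is one more tool, called after "Emit:" in YAML: its name, and indented under it one key for each argument. arm_command: Moves the arm, as the interface text tells. Its arguments: {"type":"object","properties":{"plan":{"type":"array"},"squeeze":{"type":"number"}},"required":["plan"]}

```bash
mkdir -p pics
cat > h.py <<'E'
import numpy as np, cv2
from station import ctrl, cams
np.set_printoptions(precision=4,suppress=True)
def shot(n,f=None):
    i=cams.camera_info(n); p,d=cams.camera(n)
    np.savez(f'{f or n}.npz',p=p,d=d,T=i['world_to_cam'],K=[i['fx'],i['fy'],i['cx'],i['cy']])
    cv2.imwrite(f'pics/{f or n}.png',p); return p,d
def load(f): return np.load(f'{f}.npz')
def w(z,u,v,d=None):
    fx,fy,cx,cy=z['K']
    if d is None: d=np.median(z['d'][v-1:v+2,u-1:u+2])
    return (np.linalg.inv(z['T'])@[(u-cx)/fx*d,(v-cy)/fy*d,d,1])[:3]
def cloud(z):
    fx,fy,cx,cy=z['K'];d=z['d'];v,u=np.mgrid[:480,:640]
    P=np.stack([(u-cx)/fx*d,(v-cy)/fy*d,d,np.ones_like(d)],-1)
    return (P@np.linalg.inv(z['T']).T)[...,:3]
def planeZ(z,u,v,h):
    fx,fy,cx,cy=z['K'];I=np.linalg.inv(z['T']);r=I[:3,:3]@[(u-cx)/fx,(v-cy)/fy,1]
    return I[:3,3]+r*(h-I[2,3])/r[2]
E
python3 - <<'E'
from h import *
for n in('scene','top'):
    shot(n); z=load(n); print(n,z['K'],np.linalg.inv(z['T']),(z['d']>0).mean())
o=ctrl.get_obs(); print(o)
E
```

```text
scene [517.2467 517.2467 316.256  236.803 ] [[ 0.3384  0.6621 -0.6687  1.1768]
 [ 0.9408 -0.2502  0.2285 -0.2606]
 [-0.016  -0.7065 -0.7076  0.7152]
 [ 0.      0.      0.      1.    ]] 0.9959375
top [555.3446 555.3446 321.4918 249.9278] [[ 0.012  -0.9845  0.1748  0.4426]
 [-0.9999 -0.0126 -0.0021 -0.0356]
 [ 0.0043 -0.1747 -0.9846  0.9563]
 [ 0.      0.      0.      1.    ]] 0.9959765625
{'time_s': 0.1, 'qpos': array([ 1.1074,  0.3004,  1.5215,  0.    ,  1.3207, -0.0666]), 'joint_vel': array([-0.0003,  0.0001, -0.0028, -0.0019,  0.0002,  0.0005]), 'tau': array([  0.0021, -53.265 , -35.3281,   0.071 ,   0.0236,  -0.0001]), 'ee_pos': array([0.2124, 0.5071, 0.2049]), 'eef_rot': array([-3.1405, -0.0001,  2.7448]), 'force': array([-0.3138, -0.2978, -0.1111]), 'moment': array([ 0.0234, -0.0353, -0.0125]), 'grip_force': 0.0, 'grip_width': 0.09424266282853035}
```

View pics/top.png

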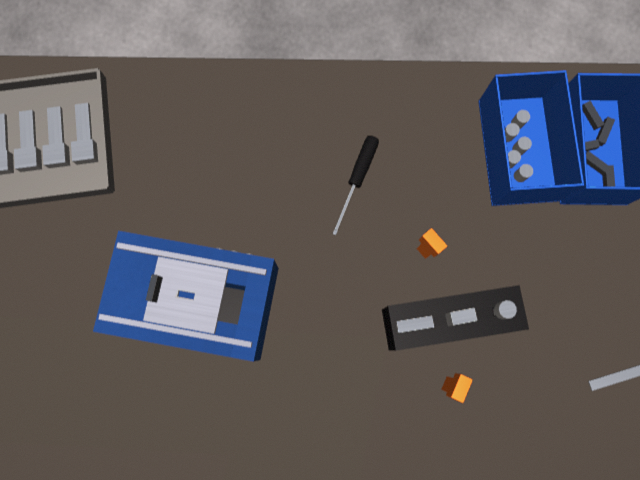

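View pics/scene.png

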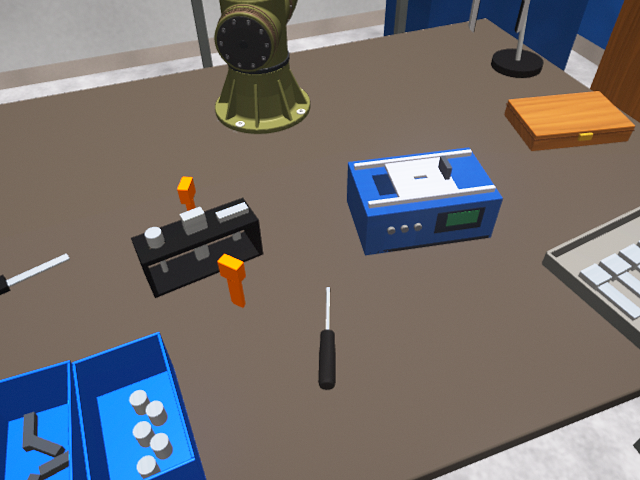

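Top view: tester at lower left with window (186,295), lug (155,290) and the open well (230,304). Stand heads are at (415,325), (463,317) and (507,310).

Possible mix-ups for the blade:
- tee: (415,325), low and long
- pin: (507,310), round
- orange look-alikes: (432,242) and (460,388)
- tray parts: (24,140) and its neighbours
- loose bar: (615,378)

I choose the block head at (463,317) and will check it in a close crop.

Run:
```python
from h import *
z=load('top');p=z['p']
a=cv2.resize(p[280:355,380:535],None,fx=5,fy=5,interpolation=cv2.INTER_CUBIC)[:, :775]
cv2.imwrite('pics/c1.png',a)
b=cv2.resize(p[225:365,90:285],None,fx=4,fy=4,interpolation=cv2.INTER_CUBIC); cv2.imwrite('pics/c2.png',b)
C=cloud(z)
for u,v in [(463,317),(456,318),(475,316),(415,325),(507,310),(435,240),(463,388),(186,295),(200,310),(155,290),(154,278),(230,304),(340,220),(370,150),(440,330)]: print(u,v,w(z,u,v))
# rects by height
def rect(C,x,y,r,h0,h1):
    m=(np.hypot(C[...,0]-x,C[...,1]-y)<r)&(C[...,2]>h0)&(C[...,2]<h1)
    q=C[m]; R=cv2.minAreaRect((q[:,:2]*1000).astype(np.float32)); return len(q),np.median(q[:,2]),R
s=load('scene');S=cloud(s)
c=w(z,463,317)
for n,K in(('top',C),('scene',S)):
    print(n,'head',rect(K,c[0],c[1],.03,.115,.14),'orangeZ')
    for u,v in((435,240),(463,388)):
        o=w(z,u,v); print(' orange',rect(K,o[0],o[1],.04,.03,.3))
    g=w(z,200,310); print(' plate',rect(K,g[0],g[1],.09,.1055,.1095)); l=w(z,155,290)
    print(' lug',rect(K,l[0],l[1],.05,.125,.16))
    print(' stand top',rect(K,c[0],c[1],.12,.086,.094))
```

```text
463 317 [ 0.4914 -0.2493  0.1252]
456 318 [ 0.4897 -0.2388  0.1254]
475 316 [ 0.4931 -0.2674  0.125 ]
415 325 [ 0.4797 -0.1818  0.1006]
507 310 [ 0.5033 -0.319   0.1148]
435 240 [ 0.6106 -0.2135  0.1106]
463 388 [ 0.3875 -0.2498  0.1101]
186 295 [0.5214 0.1708 0.0993]
200 310 [0.4981 0.1465 0.1068]
155 290 [0.5255 0.2099 0.1303]
154 278 [0.5429 0.2113 0.1346]
230 304 [0.5154 0.1171 0.0082]
340 220 [ 0.6631 -0.0692  0.0143]
370 150 [ 0.7881 -0.1209  0.0236]
440 330 [ 0.473  -0.2224  0.0891]
top head (361, np.float64(0.12496459772574964), ((493.5283508300781, -249.74317932128906), (19.964012145996094, 38.79112243652344), 11.134946823120117)) orangeZ
 orange (487, np.float64(0.10902883594838997), ((610.4737548828125, -212.48976135253906), (37.76565933227539, 21.29231071472168), 40.85667419433594))
 orange (530, np.float64(0.10866240423107337), ((388.1275329589844, -247.49285888671875), (20.92241668701172, 38.02843475341797), 65.88737487792969))
 plate (3998, np.float64(0.10745969292201701), ((517.8623657226562, 142.89434814453125), (165.96731567382812, 120.17390441894531), 80.3914718627
[... 515 characters left out ...]
, ((610.283935546875, -211.22071838378906), (39.52778244018555, 22.76389503479004), 38.52076721191406))
 orange (455, np.float64(0.09913757804205336), ((387.5352478027344, -246.24136352539062), (21.44757080078125, 41.1383171081543), 65.02824401855469))
 plate (1320, np.float64(0.10850644601791354), ((516.7786254882812, 142.9835205078125), (165.3347930908203, 124.9453353881836), 79.56829833984375))
 lug (135, np.float64(0.1358018395700873), ((529.5841674804688, 215.43174743652344), (10.807215690612793, 41.065956115722656), 80.83625030517578))
 stand top (2644, np.float64(0.09084051179865649), ((493.30419921875, -249.47311401367188), (188.6623077392578, 205.1310272216797), 48.706581115722656))
```

View pics/c1.png

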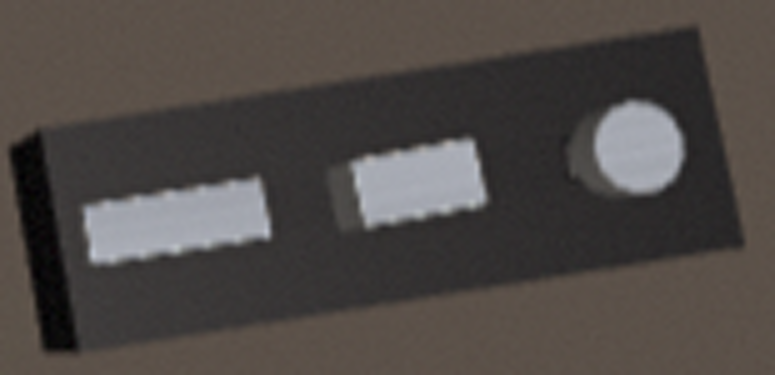

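View pics/c2.png

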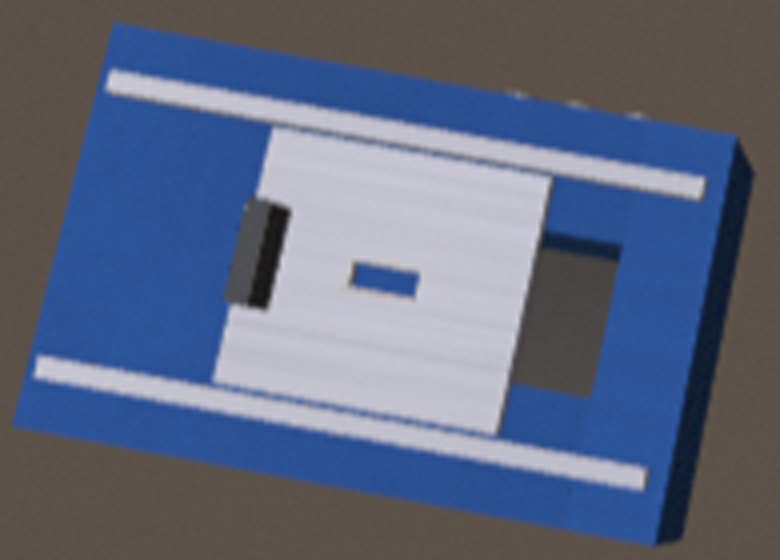

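The crop confirms the middle part: a tall block head, against the flat tee and the round pin. In c2 the window centre is at about (384,280) of the crop, which is top pixel (186,295). The lug is at crop (260,253).

Run:
```python
from h import *
for n in('top','scene'):
    C=cloud(load(n)); X=C.reshape(-1,3)
    near=(np.hypot(X[:,0]-.52,X[:,1]-.15)<.19)
    q=X[near&(X[:,2]>.093)&(X[:,2]<.12)]; print(n,len(q),cv2.minAreaRect((q[:,:2]*1e3).astype(np.float32)))
    near=(np.hypot(X[:,0]-.4935,X[:,1]+.249)<.125)&~((np.hypot(X[:,0]-.61,X[:,1]+.212)<.045)|(np.hypot(X[:,0]-.388,X[:,1]+.247)<.045))
    q=X[near&(X[:,2]>.084)&(X[:,2]<.12)]; print(' stand',cv2.minAreaRect((q[:,:2]*1e3).astype(np.float32)))
z=load('top')
for c in [(272,128),(552,178),(498,434),(214,382),(384,280)]:
    print(c,planeZ(z,c[0]/4+90-.375,c[1]/4+225-.375,.108))
import scipy.spatial.transform as t
o=ctrl.get_obs();R=t.Rotation.from_euler('xyz',o['eef_rot'])
print(o['ee_pos'],R.inv().apply(np.array([.5295,.2145,.2])-o['ee_pos'])*1e3)
```

```text
top 15731 ((523.2461547851562, 174.23609924316406), (251.4004364013672, 160.44912719726562), 80.29914093017578)
 stand ((494.0090026855469, -250.9112091064453), (70.06131744384766, 211.30136108398438), 9.58128833770752)
scene 7230 ((522.0975952148438, 175.70199584960938), (251.9860382080078, 165.3296661376953), 80.32533264160156)
 stand ((492.3160400390625, -248.58163452148438), (74.88726806640625, 210.69325256347656), 9.325281143188477)
(272, 128) [0.5795 0.2158 0.108 ]
(552, 178) [0.5613 0.1069 0.108 ]
(498, 434) [0.4636 0.1232 0.108 ]
(214, 382) [0.4817 0.2316 0.108 ]
(384, 280) [0.5212 0.1693 0.108 ]
[0.2124 0.5071 0.2049] [-405.4933 -147.3075    5.0569]
```

The rows are not in the units I measure in: shifts go in shares of 50 cm and turns go in shares of 2 rad. I convert before sending: -405 mm is -0.81, -147 mm is -0.294, -0.226 rad is -0.113.

Emit:
arm_command:
  plan:
    - [[-0.08, -0.03, 0, 0, 0, -0.01, -0.2], [-0.16, -0.06, 0, 0, 0, -0.0225, -0.2], [-0.24, -0.088, 0, 0, 0, -0.035, -0.2], [-0.32, -0.116, 0, 0, 0, -0.045, -0.2], [-0.4, -0.146, 0, 0, 0, -0.055, -0.2], [-0.48, -0.176, 0, 0, 0, -0.0675, -0.2], [-0.56, -0.204, 0, 0, 0, -0.08, -0.2], [-0.64, -0.234, 0, 0, 0, -0.09, -0.2], [-0.72, -0.262, 0, 0, 0, -0.1, -0.2], [-0.81, -0.294, 0, 0, 0, -0.113, -0.2], [-0.81, -0.294, 0, 0, 0, -0.113, -0.2], [-0.81, -0.294, 0, 0, 0, -0.113, -0.2]]
  squeeze: 25

```text
time_s: 1.3
ee_pos: [0.5294, 0.2145, 0.2048]
eef_rot: [-3.141, -0.001, 2.969]
force: [-0.7, 0.9, -0.5]
grip_width: 0.0567
grip_force: 0.0
```

Run:
```python
from h import *
import scipy.spatial.transform as t
p,d=shot('wrist','w1'); z=load('w1')
o=ctrl.get_obs();R=t.Rotation.from_euler('xyz',o['eef_rot'])
print(o['ee_pos'],o['eef_rot'],o['grip_width'],np.linalg.inv(z['T']))
X=cloud(z).reshape(-1,3)
q=X[(X[:,2]>.125)&(X[:,2]<.15)&(np.hypot(X[:,0]-.5295,X[:,1]-.2145)<.04)]
r=cv2.minAreaRect((q[:,:2]*1e3).astype(np.float32)); print(len(q),r,np.median(q[:,2]))
print(R.inv().apply(np.array([*(np.array(r[0])/1e3),.113])-o['ee_pos'])*1e3)
```

```text
[0.5288 0.2153 0.2051] [-3.1413 -0.0009  2.9702] 0.0564788148466614 [[ 0.1709  0.9435  0.2839  0.4468]
 [ 0.9853 -0.1636 -0.0493  0.2288]
 [-0.      0.2881 -0.9576  0.3842]
 [ 0.      0.      0.      1.    ]]
760 ((529.5889892578125, 214.51124572753906), (9.719776153564453, 39.60017395019531), 80.33992767333984) 0.13595949067974916
[-0.9522 -0.6558 92.0522]
```

View pics/w1.png

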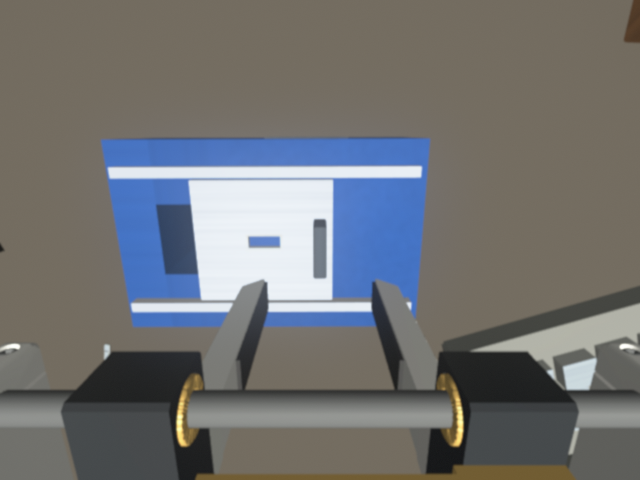

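The wrist view shows the lug at (320,248), centred between the open fingers, and the window at (264,242). All views agree to within 1 mm, so I descend and pinch.

Scaled: 90 mm is 0.18, 75 mm is 0.15.

Emit:
arm_command:
  plan:
    - [[0, 0, 0.05, 0, 0, 0, -0.2], [0, 0, 0.1, 0, 0, 0, -0.2], [0, 0, 0.15, 0, 0, 0, -0.2], [0, 0, 0.18, 0, 0, 0, -0.2], [0, 0, 0.18, 0, 0, 0, 1], [0, 0, 0.18, 0, 0, 0, 1], [0, 0, 0.18, 0, 0, 0, 1], [0, 0, 0.18, 0, 0, 0, 1], [0, 0, 0.18, 0, 0, 0, 1], [0, 0, 0.18, 0, 0, 0, 1], [0, 0, 0.18, 0, 0, 0, 1]]

```text
time_s: 2.45
ee_pos: [0.5294, 0.2151, 0.1157]
eef_rot: [3.142, 0.0, 2.971]
force: [-0.4, -1.3, 2.2]
grip_width: 0.0095
grip_force: 25.0
```

Scaled: -50 mm is -0.1, -48 mm is -0.096.

Emit:
arm_command:
  plan:
    - [[0, -0.012, 0, 0, 0, 0, 1], [0, -0.024, 0, 0, 0, 0, 1], [0, -0.036, 0, 0, 0, 0, 1], [0, -0.048, 0, 0, 0, 0, 1], [0, -0.06, 0, 0, 0, 0, 1], [0, -0.072, 0, 0, 0, 0, 1], [0, -0.082, 0, 0, 0, 0, 1], [0, -0.09, 0, 0, 0, 0, 1], [0, -0.096, 0, 0, 0, 0, 1], [0, -0.1, 0, 0, 0, 0, 1], [0, -0.1, 0, 0, 0, 0, 1]]

```text
time_s: 3.55
ee_pos: [0.5208, 0.1652, 0.1157]
eef_rot: [-3.141, 0.0, 2.97]
force: [-0.4, 1.0, 4.9]
grip_width: 0.0099
grip_force: 25.0
```

Scaled: -3 mm is -0.006, -2 mm is -0.004.

Emit:
arm_command:
  plan:
    - [[0, -0.002, 0, 0, 0, 0, 1], [0, -0.004, 0, 0, 0, 0, 1], [0, -0.006, 0, 0, 0, 0, 1], [0, -0.006, 0, 0, 0, 0, 1]]

```text
time_s: 3.95
ee_pos: [0.5204, 0.1625, 0.1157]
eef_rot: [3.142, 0.0, 2.971]
force: [0.8, 3.2, 5.1]
grip_width: 0.01
grip_force: 25.0
```

Scaled: -2 mm is -0.004, -1 mm is -0.002.

Emit:
arm_command:
  plan:
    - [[0, -0.002, 0, 0, 0, 0, 1], [0, -0.004, 0, 0, 0, 0, 1], [0, -0.004, 0, 0, 0, 0, 1]]

```text
time_s: 4.25
ee_pos: [0.52, 0.1605, 0.1157]
eef_rot: [3.142, 0.0, 2.971]
force: [0.3, 3.1, 5.4]
grip_width: 0.0096
grip_force: 25.0
```

Emit:
arm_command:
  plan:
    - [[0, -0.002, 0, 0, 0, 0, 1], [0, -0.004, 0, 0, 0, 0, 1], [0, -0.004, 0, 0, 0, 0, 1]]

```text
time_s: 4.55
ee_pos: [0.5198, 0.1591, 0.1157]
eef_rot: [3.14, 0.001, 2.971]
force: [1.1, 7.5, 4.9]
grip_width: 0.0101
grip_force: 25.0
```

Scaled: -2 mm is -0.004, -1 mm is -0.002.

Emit:
arm_command:
  plan:
    - [[0, -0.002, 0, 0, 0, 0, 1], [0, -0.004, 0, 0, 0, 0, 1], [0, -0.004, 0, 0, 0, 0, 1], [0, -0.004, 0, 0, 0, 0, 1]]

```text
time_s: 4.95
ee_pos: [0.5198, 0.159, 0.1158]
eef_rot: [3.137, 0.002, 2.971]
force: [6.0, 22.9, 0.6]
grip_width: 0.0097
grip_force: 25.0
```

The force rose to 23 N with no further motion, so the guard is at its stop. I release and lift.

Scaled: -110 mm is -0.22, -75 mm is -0.15.

Emit:
arm_command:
  plan:
    - [[0, 0.004, 0, 0, 0, 0, 1], [0, 0.004, 0, 0, 0, 0, -0.2], [0, 0.004, 0, 0, 0, 0, -0.2], [0, 0.004, 0, 0, 0, 0, -0.2], [0, 0.004, 0, 0, 0, 0, -0.2], [0, 0.004, -0.05, 0, 0, 0, -0.2], [0, 0.004, -0.1, 0, 0, 0, -0.2], [0, 0.004, -0.15, 0, 0, 0, -0.2], [0, 0.004, -0.22, 0, 0, 0, -0.2], [0, 0.004, -0.22, 0, 0, 0, -0.2], [0, 0.004, -0.22, 0, 0, 0, -0.2]]

```text
time_s: 6.05
ee_pos: [0.5196, 0.1589, 0.2255]
eef_rot: [3.141, 0.001, 2.971]
force: [0.1, -0.9, 0.2]
grip_width: 0.0563
grip_force: 0.0
```

Run:
```python
from h import *
import scipy.spatial.transform as t
p,d=shot('wrist','w2'); z=load('w2'); shot('top','top2')
o=ctrl.get_obs();R=t.Rotation.from_euler('xyz',o['eef_rot'])
print(o['ee_pos'],o['eef_rot'],o['grip_width'])
X=cloud(z).reshape(-1,3)
q=X[(X[:,2]>.125)&(X[:,2]<.15)&(np.hypot(X[:,0]-.52,X[:,1]-.16)<.04)]
print(len(q),cv2.minAreaRect((q[:,:2]*1e3).astype(np.float32)),np.median(q[:,2]))
# window: non-bright pixels inside the plate near expected place
for n in('w2','top2'):
    z=load(n);T=z['T']@[.5122,.1147,.108,1];fx,fy,cx,cy=z['K'];u,v=fx*T[0]/T[2]+cx,fy*T[1]/T[2]+cy;print(n,u,v)
    a,b=int(v)-25,int(u)-35
    c=cv2.resize(z['p'][a:a+50,b:b+70],None,fx=8,fy=8,interpolation=cv2.INTER_CUBIC); cv2.imwrite(f'pics/{n}c.png',c);print(b,a)
a=cv2.imread('pics/w2c.png');b=cv2.imread('pics/top2c.png');m=cv2.resize(np.vstack([a,b]),None,fx=.75,fy=.75);cv2.imwrite('pics/m.png',m)
# stand target
print(R.inv().apply(np.array([.4935,-.2495,.226])-o['ee_pos'])*1e3)
```

```text
[0.5192 0.1588 0.2242] [-3.1408 -0.0017  2.9707] 0.05630060760919445
652 ((520.156005859375, 159.3385009765625), (9.629558563232422, 39.71954345703125), 80.15997314453125) 0.13591026196449962
w2 267.07121443132223 234.81614098149512
232 209
top2 221.14631703023412 300.95768189368926
186 275
[ -44.1224 -406.7019   -1.4935]
```

View pics/m.png

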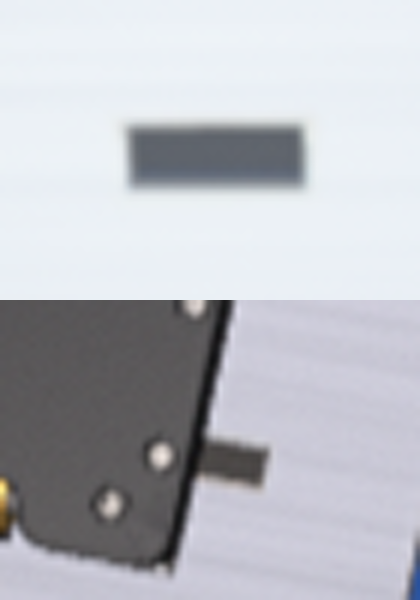

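The window sits at wrist pixel (267.7,234.6), against a predicted (267.1,234.8). That puts the shut window's centre at about (0.5124, 0.1149), so I move over the blade.

Scaled: -407 mm is -0.814, -136 mm is -0.272, 1.216 rad is 0.608.

Emit:
arm_command:
  plan:
    - [[-0.008, -0.068, 0, 0, 0, 0.05, -0.2], [-0.014, -0.136, 0, 0, 0, 0.1, -0.2], [-0.022, -0.204, 0, 0, 0, 0.15, -0.2], [-0.03, -0.272, 0, 0, 0, 0.2, -0.2], [-0.036, -0.34, 0, 0, 0, 0.25, -0.2], [-0.044, -0.408, 0, 0, 0, 0.3, -0.2], [-0.052, -0.476, 0, 0, 0, 0.35, -0.2], [-0.06, -0.544, 0, 0, 0, 0.41, -0.2], [-0.068, -0.612, 0, 0, 0, 0.47, -0.2], [-0.076, -0.68, 0, 0, 0, 0.525, -0.2], [-0.082, -0.748, 0, 0, 0, 0.57, -0.2], [-0.088, -0.814, 0, 0, 0, 0.608, -0.2]]

```text
time_s: 7.35
ee_pos: [0.4931, -0.2509, 0.2241]
eef_rot: [-3.14, -0.001, 1.751]
force: [0.7, 0.7, 0.6]
grip_width: 0.0565
grip_force: 0.0
```

Emit:
arm_command:
  plan:
    - [[0, 0, 0, 0, 0, 0, -0.2], [0, 0, 0, 0, 0, 0, -0.2]]

```text
time_s: 7.55
ee_pos: [0.4933, -0.2496, 0.2242]
eef_rot: [-3.14, -0.002, 1.754]
force: [-0.4, 0.2, 0.7]
grip_width: 0.0561
grip_force: 0.0
```

Run:
```python
from h import *
import scipy.spatial.transform as t
p,d=shot('wrist','w3'); z=load('w3')
o=ctrl.get_obs();R=t.Rotation.from_euler('xyz',o['eef_rot'])
print(o['ee_pos'],o['eef_rot'],o['grip_width'])
X=cloud(z).reshape(-1,3)
q=X[(X[:,2]>.118)&(X[:,2]<.15)&(np.hypot(X[:,0]-.4935,X[:,1]+.2495)<.035)]
r=cv2.minAreaRect((q[:,:2]*1e3).astype(np.float32)); print(len(q),r,np.median(q[:,2]))
print(R.inv().apply(np.array([*(np.array(r[0])/1e3),.096])-o['ee_pos'])*1e3)
```

```text
[ 0.4936 -0.249   0.2246] [-3.1405 -0.0012  1.7557] 0.05654911837657918
1141 ((492.9273681640625, -250.16065979003906), (19.434341430664062, 37.66456985473633), 10.883907318115234) 0.12604450009787665
[ -1.2086  -0.6943 128.5656]
```

View pics/w3.png

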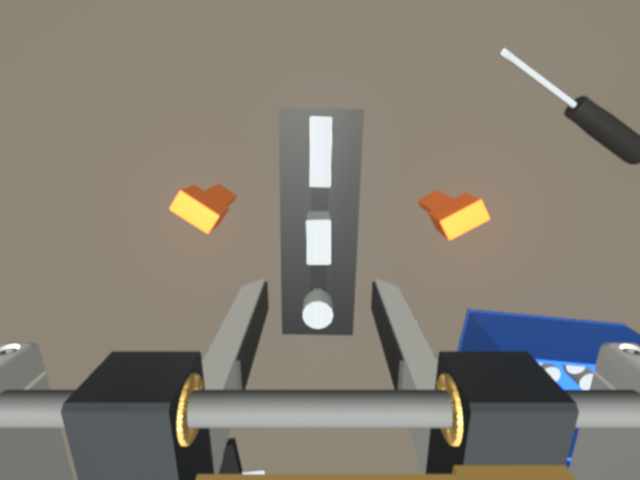

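The wrist view shows the block head at (318,238) centred between the fingers. The tee is at (320,150), the pin at (318,308), and both oranges are well clear. I descend and grip.

Scaled: 128 mm is 0.256, 112 mm is 0.224, -0.006 rad is -0.003.

Emit:
arm_command:
  plan:
    - [[-0.002, -0.0014, 0.06, 0, 0, -0.003, -0.2], [-0.002, -0.0014, 0.12, 0, 0, -0.003, -0.2], [-0.002, -0.0014, 0.18, 0, 0, -0.003, -0.2], [-0.002, -0.0014, 0.224, 0, 0, -0.003, -0.2], [-0.002, -0.0014, 0.256, 0, 0, -0.003, -0.2], [-0.002, -0.0014, 0.256, 0, 0, -0.003, -0.2], [-0.002, -0.0014, 0.256, 0, 0, -0.003, 1], [-0.002, -0.0014, 0.256, 0, 0, -0.003, 1], [-0.002, -0.0014, 0.256, 0, 0, -0.003, 1], [-0.002, -0.0014, 0.256, 0, 0, -0.003, 1], [-0.002, -0.0014, 0.256, 0, 0, -0.003, 1], [-0.002, -0.0014, 0.256, 0, 0, -0.003, 1]]
  squeeze: 30

```text
time_s: 8.8
ee_pos: [0.4933, -0.2508, 0.0978]
eef_rot: [3.141, 0.0, 1.761]
force: [-1.1, 1.3, 3.5]
grip_width: 0.0202
grip_force: 30.0
```

Scaled: -130 mm is -0.26, -120 mm is -0.24.

Emit:
arm_command:
  plan:
    - [[0, 0, -0.02, 0, 0, 0, 1], [0, 0, -0.05, 0, 0, 0, 1], [0, 0, -0.08, 0, 0, 0, 1], [0, 0, -0.12, 0, 0, 0, 1], [0, 0, -0.16, 0, 0, 0, 1], [0, 0, -0.2, 0, 0, 0, 1], [0, 0, -0.24, 0, 0, 0, 1], [0, 0, -0.26, 0, 0, 0, 1], [0, 0, -0.26, 0, 0, 0, 1], [0, 0, -0.26, 0, 0, 0, 1]]

```text
time_s: 9.8
ee_pos: [0.493, -0.2505, 0.2266]
eef_rot: [-3.141, -0.001, 1.761]
force: [-0.2, 0.3, -2.2]
grip_width: 0.0201
grip_force: 30.0
```

Run:
```python
from h import *
p,d=shot('scene','s4'); shot('wrist','w4'); o=ctrl.get_obs(); print(o['ee_pos'],o['eef_rot'],o['grip_width'],o['grip_force'])
z=load('s4')
T=z['T']@[*o['ee_pos'],1];fx,fy,cx,cy=z['K'];u,v=int(fx*T[0]/T[2]+cx),int(fy*T[1]/T[2]+cy);b,a=max(u-60,0),max(v-50,0);print(u,v,b,a)
cv2.imwrite('pics/s4c.png',cv2.resize(p[a:a+110,b:b+130],None,fx=5,fy=5,interpolation=cv2.INTER_CUBIC))
```

```text
[ 0.4929 -0.2505  0.2263] [-3.1402 -0.0012  1.7607] 0.019793896367189152 29.999503791332245
178 166 118 116
```

View pics/s4c.png

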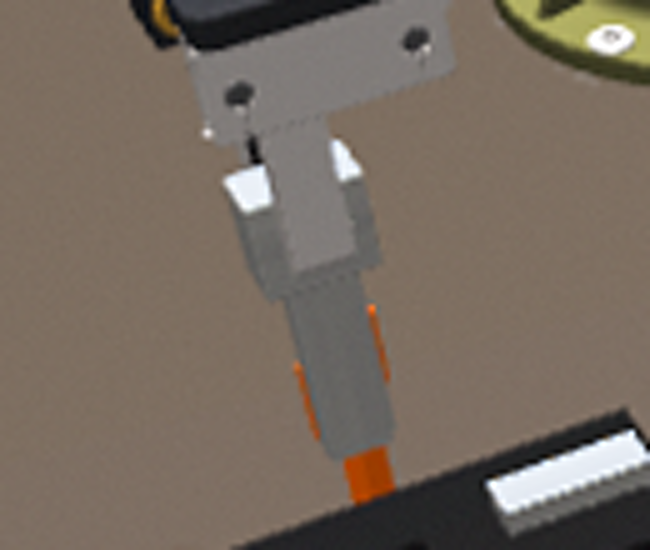

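The scene crop shows the blade held upright and square in the fingers with its tip above the stand; the orange part is behind it. I carry it over the window.

Scaled: 354.5 mm is 0.709, 348 mm is 0.696, 0.359 rad is 0.1795.

Emit:
arm_command:
  plan:
    - [[0, 0, -0.04, 0, 0, 0, 1], [0.06, 0.014, -0.04, 0, 0, 0.015, 1], [0.13, 0.032, -0.04, 0, 0, 0.035, 1], [0.21, 0.052, -0.04, 0, 0, 0.055, 1], [0.29, 0.072, -0.04, 0, 0, 0.075, 1], [0.37, 0.092, -0.04, 0, 0, 0.095, 1], [0.45, 0.112, -0.04, 0, 0, 0.115, 1], [0.53, 0.132, -0.04, 0, 0, 0.135, 1], [0.6, 0.15, -0.04, 0, 0, 0.155, 1], [0.66, 0.164, -0.04, 0, 0, 0.17, 1], [0.696, 0.173, -0.04, 0, 0, 0.1775, 1], [0.709, 0.176, -0.04, 0, 0, 0.1795, 1]]

```text
time_s: 11.1
ee_pos: [0.5124, 0.1156, 0.2466]
eef_rot: [-3.14, 0.0, 1.403]
force: [0.3, 0.2, -1.7]
grip_width: 0.0201
grip_force: 30.0
```

Emit:
arm_command:
  plan:
    - [[0, 0, 0, 0, 0, 0, 1], [0, 0, 0, 0, 0, 0, 1], [0, 0, 0, 0, 0, 0, 1]]

```text
time_s: 11.4
ee_pos: [0.5128, 0.1131, 0.2474]
eef_rot: [-3.141, 0.0, 1.401]
force: [0.0, -0.6, -1.8]
grip_width: 0.0198
grip_force: 30.0
```

Run:
```python
from h import *
import scipy.spatial.transform as t
o=ctrl.get_obs();R=t.Rotation.from_euler('xyz',o['eef_rot'])
p,d=shot('wrist','w5'); z=load('w5'); shot('top','top5'); shot('scene','s5')
print(o['ee_pos'],o['eef_rot'])
X=cloud(z).reshape(-1,3); L=R.inv().apply(X-o['ee_pos'])*1e3
m=(abs(L[:,0])<60)&(abs(L[:,1])<9)&(L[:,2]<75)&(L[:,2]>-45); q=L[m]
if len(q): print(len(q),q.min(0),q.max(0)); h,e=np.histogram(q[:,2],12); print(h,e)
for k in range(0,80,10):
    s=q[(q[:,2]>=k)&(q[:,2]<k+10)]
    if len(s): print(k,len(s),s[:,0].min(),s[:,0].max(),s[:,1].mean())
# tip expectation and window in the scene + wrist
for n in('w5','s5'):
    z=load(n);fx,fy,cx,cy=z['K']
    for P in([.5124,.1149,.108],[.5124,.1149,.163]):
        T=z['T']@[*P,1];print(n,fx*T[0]/T[2]+cx,fy*T[1]/T[2]+cy)
a=z['p'][110:220,370:510]; a=cv2.resize(a,None,fx=5,fy=5,interpolation=cv2.INTER_CUBIC); 
b=cv2.resize(p[150:420,160:480],None,fx=2,fy=2)
cv2.imwrite('pics/s5c.png',a); cv2.imwrite('pics/w5c.png',b)
```

```text
[0.5128 0.1131 0.2474] [-3.1415  0.0002  1.4009]
3906 [-18.5698  -8.9993 -44.7841] [20.1112  8.9859 73.9312]
[  24 2835  295  247  221   19    0   62   55   54   50   44] [-44.7841 -34.8911 -24.9982 -15.1053  -5.2123   4.6806  14.5736  24.4665
  34.3594  44.2524  54.1453  64.0382  73.9312]
0 121 18.704560925160717 19.974272124380015 0.24445674307400367
20 33 11.903785247112909 12.740455300406875 0.7939241212784239
30 61 12.042831721791112 12.902040013369012 0.9117927351361056
40 55 11.993835211919496 12.901729607860233 0.9281376982876529
50 51 12.114499351090801 12.741656485391504 0.8219638482092098
60 49 11.973378020483953 12.90070993817207 1.1225581397614144
70 16 11.924704296982997 12.783361637245301 0.21645297670420655
w5 317.77869309769676 227.0969483044333
w5 317.4441363999962 245.1589532943119
s5 390.7175735980394 180.31466504703002
s5 393.37073247610095 156.09973727071946
```

View pics/w5c.png

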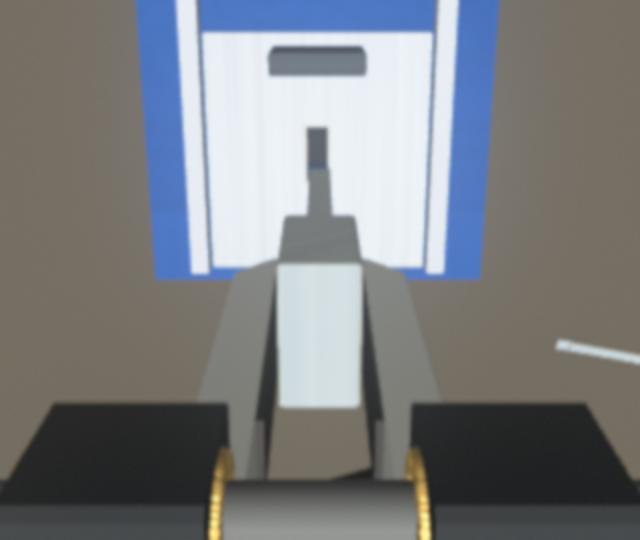

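The wrist crop shows the window in crop columns 306–328 at rows 127–170, with the blade just below at columns 308–331. I compare the two in the same frame.

Run:
```python
from h import *
z=load('w5');C=cloud(z);fx,fy,cx,cy=z['K']
yaw=1.402;tx=np.array([np.cos(yaw),np.sin(yaw)]);ty=np.array([tx[1],-tx[0]])
B=C[...,:2]-[.5124,.1149]; U=B@tx;V=B@ty
Z=C[...,2]
# blade front face
m=(abs(V)<.02)&(U>.008)&(U<.016)&(Z>.115+.055)&(Z<.235)
for lo,hi in((.17,.18),(.18,.19),(.19,.2),(.2,.21),(.21,.22)):
    k=m&(Z>lo)&(Z<hi); print(lo,k.sum(),V[k].min()*1e3,V[k].max()*1e3,np.median(U[k])*1e3)
h=(Z>.26)&(Z<.29)&(abs(V)<.02)&(abs(U)<.035)
print('head',V[h].min()*1e3,V[h].max()*1e3,U[h].min()*1e3,U[h].max()*1e3)
# window edges on image rows (subpixel)
g=cv2.cvtColor(z['p'],cv2.COLOR_BGR2GRAY).astype(float)
for v in range(216,232,3):
    r=g[v,300:340]; t=(r.max()+r.min())/2; i=np.where(r<t)[0]; a,b=i[0],i[-1]
    ua=300+a-1+(r[a-1]-t)/(r[a-1]-r[a]); ub=300+b+(t-r[b])/(r[b+1]-r[b])
    pa,pb=[(planeZ(z,u,v,.108)[:2]-[.5124,.1149]) for u in(ua,ub)]
    print(v,ua,ub,'V',pa@ty*1e3,pb@ty*1e3,'U',pa@tx*1e3)
c=g[205:240,316:320].mean(1);print(c.round(0))
for v in (212.5,213,213.5): print(v,(planeZ(z,318,v,.108)[:2]-[.5124,.1149])@tx*1e3)
print(ctrl.get_obs()['ee_pos'])
```

```text
0.17 41 -2.4311146264296504 5.53227436356379 10.597231410960967
0.18 48 -2.324303338842309 5.4806563285557015 10.680299018649073
0.19 50 -2.1966181595668854 5.331836396546579 10.748181342189005
0.2 58 -2.0426184339070264 5.1831318661933485 10.679898748500408
0.21 64 -2.415663736230704 5.5771623343024075 10.708629717073613
head -19.986014264488524 19.977005945516993 -20.2730700714658 18.395806241172966
216 312.90909090909093 323.3103448275862 V -4.394677815699965 5.023689246684899 U 10.375475665670027
219 313.01 323.3135593220339 V -4.317949567468817 5.0350182786972795 U 7.589270291363514
222 313.14150943396226 323.3189655172414 V -4.212994682154928 5.048397867630757 U 4.789254675294935
225 313.11764705882354 323.3220338983051 V -4.2492581127235605 5.059711285734028 U 1.9753318085660765
228 313.09615384615387 323.3103448275862 V -4.283535500325968 5.057585170976244 U -0.8526079760439598
231 313.10185185185185 323.325 V -4.293054668344713 5.079600754082388 U -3.6946702475177466
[241. 241. 241. 241. 241. 241. 239. 228. 186. 132. 105. 103. 102. 103.
 103. 103. 102. 102. 102. 102. 102. 101. 102. 101. 100. 100.  98.  97.
 102. 114. 124. 126. 127. 126. 126.]
212.5 13.608508274874612
213 13.147754090128707
213.5 12.686621939494016
[0.5128 0.1134 0.2475]
```

Scaled: 48 mm is 0.096, 1.3 mm is 0.0026.

Emit:
arm_command:
  plan:
    - [[0.0012, -0.001, 0.02, 0, 0, 0, 1], [0.0026, -0.002, 0.04, 0, 0, 0, 1], [0.0026, -0.002, 0.064, 0, 0, 0, 1], [0.0026, -0.002, 0.084, 0, 0, 0, 1], [0.0026, -0.002, 0.096, 0, 0, 0, 1], [0.0026, -0.002, 0.096, 0, 0, 0, 1], [0.0026, -0.002, 0.096, 0, 0, 0, 1], [0.0026, -0.002, 0.096, 0, 0, 0, 1]]

```text
time_s: 12.35
ee_pos: [0.5122, 0.1155, 0.1999]
eef_rot: [3.141, -0.0, 1.402]
force: [0.0, -1.1, -2.1]
grip_width: 0.0195
grip_force: 30.0
```

Run:
```python
from h import *
P=[]
for i in range(3): P.append(ctrl.get_obs()['ee_pos']); shot('wrist','w6')
print(np.mean(P,0))
z=load('w6');C=cloud(z)
yaw=1.402;tx=np.array([np.cos(yaw),np.sin(yaw)]);ty=np.array([tx[1],-tx[0]])
B=C[...,:2]-[.5124,.1149]; U=B@tx;V=B@ty;Z=C[...,2]
m=(abs(V)<.02)&(U>.008)&(U<.016)
for lo in np.arange(.112,.18,.01):
    k=m&(Z>lo)&(Z<lo+.01)
    if k.any(): print(round(lo,3),k.sum(),V[k].min()*1e3,V[k].max()*1e3,np.median(U[k])*1e3)
g=cv2.cvtColor(z['p'],cv2.COLOR_BGR2GRAY).astype(float)
fx,fy,cx,cy=z['K']
T=z['T']@[.5124,.1149,.108,1];u,v=fx*T[0]/T[2]+cx,fy*T[1]/T[2]+cy;print(u,v)
b,a=int(u)-40,int(v)-40;print(b,a)
cv2.imwrite('pics/w6c.png',cv2.resize(z['p'][a:a+60,b:b+80],None,fx=8,fy=8,interpolation=cv2.INTER_CUBIC))
```

```text
[0.5122 0.1155 0.1999]
0.122 37 -3.4295958199501215 4.551216357670021 12.931424865747918
0.132 46 -3.303567844325172 4.502409900736335 13.000157841441228
0.142 55 -3.210091835249812 4.353682744814904 13.00495584696659
0.152 53 -3.0634802801150243 4.198837972064128 13.026786816201426
0.162 69 -3.4512386930694445 4.512028138078873 12.981881472086481
0.172 16 -3.3695905788417275 4.4895327931385705 13.05982266409042
318.7307336087771 245.1282688746385
278 205
```

View pics/w6c.png

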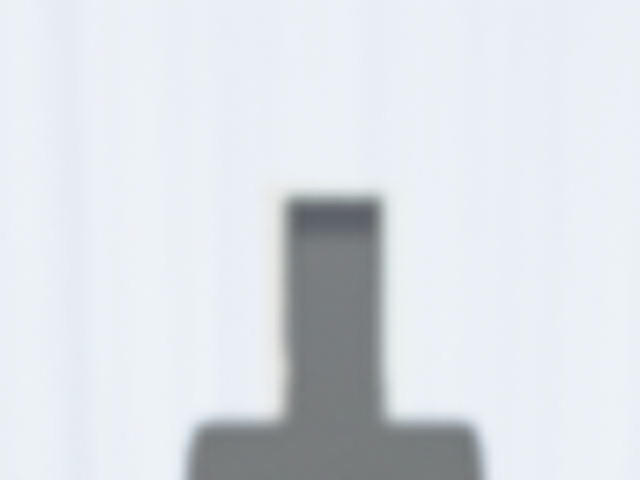

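Run:
```python
from h import *
z=load('w6');yaw=1.402;tx=np.array([np.cos(yaw),np.sin(yaw)]);ty=np.array([tx[1],-tx[0]])
g=cv2.cvtColor(z['p'],cv2.COLOR_BGR2GRAY).astype(float)
print(g[225:237,319].round(),g[231,309:330].round())
for u,v in((319,229.3),(319,229.8),(313.3,231),(325.3,231)):
    B=planeZ(z,u,v,.108)[:2]-[.5124,.1149];print(u,v,B@tx*1e3,B@ty*1e3)
```

```text
[240. 240. 238. 227. 183. 128. 100.  99. 104. 114. 123. 125.] [238. 237. 233. 223. 180. 127. 102. 100. 100. 100. 100. 101. 100. 100.
 100. 110. 154. 213. 235. 239. 240.]
319 229.3 12.924024571188875 0.206444962865337
319 229.8 12.520966568288936 0.20663576466695707
313.3 231 11.54930395815602 -4.23970923167527
325.3 231 11.555528790738869 5.122057552466226
```

Scaled: 15 mm is 0.03, 13 mm is 0.026.

Emit:
arm_command:
  plan:
    - [[-0.0016, -0.0002, 0, 0, 0, 0, 1], [-0.0016, -0.0002, 0.006, 0, 0, 0, 1], [-0.0016, -0.0002, 0.012, 0, 0, 0, 1], [-0.0016, -0.0002, 0.018, 0, 0, 0, 1], [-0.0016, -0.0002, 0.022, 0, 0, 0, 1], [-0.0016, -0.0002, 0.026, 0, 0, 0, 1], [-0.0016, -0.0002, 0.03, 0, 0, 0, 1], [-0.0016, -0.0002, 0.03, 0, 0, 0, 1]]

```text
time_s: 13.3
ee_pos: [0.5117, 0.1147, 0.1842]
eef_rot: [-3.141, 0.0, 1.402]
force: [0.3, -0.1, -2.5]
grip_width: 0.0199
grip_force: 30.0
```

Scaled: 10 mm is 0.02, 8 mm is 0.016.

Emit:
arm_command:
  plan:
    - [[0, 0, 0.004, 0, 0, 0, 1], [0, 0, 0.008, 0, 0, 0, 1], [0, 0, 0.012, 0, 0, 0, 1], [0, 0, 0.016, 0, 0, 0, 1], [0, 0, 0.02, 0, 0, 0, 1], [0, 0, 0.02, 0, 0, 0, 1]]

```text
time_s: 13.9
ee_pos: [0.5116, 0.1147, 0.1741]
eef_rot: [-3.141, 0.0, 1.402]
force: [0.9, 0.2, -2.1]
grip_width: 0.0196
grip_force: 30.0
```

Free of contact. I continue to depth.

Scaled: 23 mm is 0.046, 21 mm is 0.042.

Emit:
arm_command:
  plan:
    - [[0, 0, 0.006, 0, 0, 0, 1], [0, 0, 0.012, 0, 0, 0, 1], [0, 0, 0.018, 0, 0, 0, 1], [0, 0, 0.024, 0, 0, 0, 1], [0, 0, 0.03, 0, 0, 0, 1], [0, 0, 0.036, 0, 0, 0, 1], [0, 0, 0.042, 0, 0, 0, 1], [0, 0, 0.046, 0, 0, 0, 1], [0, 0, 0.046, 0, 0, 0, 1], [0, 0, 0.046, 0, 0, 0, 1], [0, 0, 0.046, 0, 0, 0, 1]]

```text
time_s: 15.0
ee_pos: [0.5118, 0.1147, 0.1516]
eef_rot: [3.141, -0.0, 1.402]
force: [-0.6, -0.7, -2.1]
grip_width: 0.0197
grip_force: 30.0
```

Run:
```python
from h import *
shot('scene','s7');p,_=shot('wrist','w7');o=ctrl.get_obs();print(o)
s=load('s7')['p'][110:230,330:500];cv2.imwrite('pics/s7c.png',cv2.resize(s,None,fx=4,fy=4,interpolation=cv2.INTER_CUBIC))
z=load('w7');X=cloud(z).reshape(-1,3)
q=X[(X[:,2]>.125)&(X[:,2]<.14)&(np.hypot(X[:,0]-.52,X[:,1]-.16)<.03)]
print(len(q),cv2.minAreaRect((q[:,:2]*1e3).astype(np.float32)) if len(q) else '')
q=X[(X[:,2]>.15)&(X[:,2]<.2)&(np.hypot(X[:,0]-.512,X[:,1]-.115)<.025)];print(q[:,2].max(),np.percentile(q[:,2],80))
```

```text
{'time_s': 15.1, 'qpos': array([ 0.1508,  0.2947,  1.6584, -0.    ,  1.1883,  0.3197]), 'joint_vel': array([-0.0001,  0.0006,  0.0008,  0.0008, -0.0019, -0.0004]), 'tau': array([  0.0001, -52.1724, -34.3223,   0.0718,  -0.0083,  -0.    ]), 'ee_pos': array([0.5118, 0.1148, 0.1516]), 'eef_rot': array([ 3.1414, -0.    ,  1.4018]), 'force': array([-0.7361, -0.3123, -1.9518]), 'moment': array([-0.1015,  0.0268, -0.0387]), 'grip_force': 29.99943494796753, 'grip_width': 0.019717681452518503}
1489 ((520.4135131835938, 158.91876220703125), (10.157275199890137, 39.917049407958984), 80.22586822509766)
0.19999391418163376 0.18328535388573944
```

```bash
python3 -c "
from station import ctrl
print(ctrl.hand_in())"
```

```text
the job is handed in; nothing more can be done
None
```

Job handed in, though hand-in returned no verdict: the guard is shut against its stop and the blade is held upright and still in the window, its tip about 39 mm below the guard's top by my measurements, gripped at 30 N.

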